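Open the filter housing and seat its cartridges

TASK

Unlock the filter housing by giving its cover a quarter turn anticlockwise (seen from above) by the bar on top, lift the cover off and lay it right way up, flat on the free table beside the housing. Then press the wide cartridge inside, and after it the narrow one, straight down until each is fully home, confirming each at the bottom with a firm, steady push of about 20 N for half a second; never push a cartridge with more than 45 N. Do not disturb the timer, tape roll, coverslip carton or tissue booklet.

Things in the scene. Friction and masses are not known exactly. Their poses are not given: they have to be found in the camera images.
- housing: white round open filter pot fixed to the table: outer diameter 144 mm (foot 160), rim 70 mm high, bore diameter 128 mm, inner floor 30 mm above the table. Origin at the centre of its underside, z up; claws on its +x and -x sides, low steel hose nipples on +y and -y out to 86 mm from the axis
- claw (a point): top of the grey claw on the housing's +x side; an equal claw stands on the -x side. Each reaches out to 92 mm from the axis, is 85 mm high, spans 60 degrees round the rim and holds down an ear of the cover with its tab. Each is closed at its clockwise end
- cover_bar (a point): centre of the black bar grip on the loose metal cover (0.15 to 0.31 kg). Bar 100 mm long along its x, 14 mm thick along y, 28 mm tall; this point lies 27 mm above the cover's underside, 14 mm above the disc's upper face. Its height is 92 mm on the housing, 27 mm when the cover stands on the table
- cover_ear (a point): tip of the cover's ear at the bar's +x end; an equal ear at -x. Disc 142 mm across, ears out to 83 mm from the axis, 5 mm deep spigot of diameter 120 mm below. Locked: ears and bar point at the claws, no lifting, no clockwise turn. Turned anticlockwise by 65 to 115 degrees the ears are clear and the cover lifts straight off
- wide_cartridge: seat of the wide cartridge (the white flat head, diameter 54 mm) inside the housing, 33 mm from the housing's axis on its +y or -y side. Fixed. Its height differs from one unit to the next by some mm.
- wide_plug (a joint): how far the wide cartridge stands up out of its seat, m: 0 is fully home, at most 0.009. It slides vertically with an O-ring drag of about 11 N, stays where it is left and meets a hard stop at home.
- wide_top (a point): centre of the upper face of the wide cartridge's head (moves with it); about 45 to 62 mm above the table, below the rim
- narrow_cartridge: seat of the narrow cartridge (the white flat head, diameter 36 mm) inside the housing, opposite the wide one, 33 mm from the housing's axis. Fixed. Its height differs by some mm.
- narrow_plug (a joint): how far the narrow cartridge stands up out of its seat, m: 0 is fully home, at most 0.009. It slides vertically with a drag of about 7 N, stays where it is left and meets a hard stop at home.
- narrow_top (a point): centre of the upper face of the narrow cartridge's head (moves with it); about 45 to 62 mm above the table, below the rim
- timer: bystander: round white bench timer with black knob, 64 mm across, 49 mm high, to the right; origin at its underside
- tape: bystander: roll of label tape, 66 mm across, 19 mm high, behind the housing; origin at its underside
- coverslips: bystander: small grey carton 50 x 62 x 22 mm, to the left; origin at its underside
- tissue: bystander: flat booklet 60 x 100 x 10 mm, to the right; origin at its underside

How it is judged:
By the outcome, as a careful person would: the job done as asked, in the order asked, and still so for the second after the job is handed in, with the robot touching nothing.
It also fails if it takes over 72 s, if anything falls off the work surface, if the arm or the gripper's body presses on something with over 40 N, if the wrist force passes 120 N, or if a joint passes its speed limit or range.

ROBOT

A 7-joint arm with a two-finger parallel gripper is mounted at the origin on a cart in front of the work surface, level with it; the furniture and walls round the work are solid. World frame = base frame: x ahead of the robot, y to its left, z up, the work surface at z = 0. Lengths are in m, angles in rad, forces in N, time in s.
With the tool pointing down it reaches from about 0.35 to 0.9 m from the base axis. Payload 19.9 kg.
Tool frame: the origin (TCP) lies at the very end of the fingers, on their centre line; the grasp point (between the pads) lies 19 mm behind it; z points along the fingers, y is the line along which they close (so a half turn about z gives the same grasp; the last joint's range is limited). The gripper opens to 85 mm and grips with 20 to 120 N. Pads are 22 mm wide; open, the fingers measure 114 mm over their backs; the gripper's body (76 mm by 85 mm) begins 54 mm behind the grasp point. The pads swing forward as they close: fully open they stand 13 mm farther back than shut.
Start: joints at [-1.264, 0.417, -0.01, 1.614, 0.005, 1.111, -0.053], TCP at [0.214, 0.587, 0.231] pointing down, gripper open.
Joint ranges: [-2.81, 2.81], [-0.39, 2.02], [-1.27, 1.25], [0.06, 2.57], [-1.19, 4.33], [0.19, 2], [-2.82, 2.82]. Speed limits (rad/s): [1.89, 1.89, 2.39, 2.39, 3.01, 3.01, 3.01].

INTERFACE

Orientations are given as a unit quaternion [x, y, z, w].
In Python, from bench import readout, viewer, ticket, models gives the robot as it stands.
- The arm moves only by the tool apply_moves, never from a script. Its argument "motion" is a list of rows, each a list of 3 entries, a list of its own where there are three numbers: the shift along the tool's x, y, z scaled (see below), then the turn, a rotation vector about the tool's x, y, z scaled (see below), then the opening, from 0 (shut) to 1 (fully open). A call has 1 to 12 rows; each row shifts and turns the commanded pose from where the row before left it, along the tool's axes as they then stand; what a row does not reach is not made up. The controller multiplies each number of a shift by 0.2 m and each number of a turn by 60 degrees. A row lasts 1/8 s, in which the tool goes at most 62.5 mm and 10.7 degrees, less where a joint would pass 70% of its speed; a pose out of reach is approached as far as the arm can. A call with a number of a shift or a turn outside -1 to 1 is refused whole. A call with a gripper value outside its range is refused whole. The fingers move at their own pace and stop on an object; "squeeze" is the grip in N (left out, the last holds). Time passes only in rows, so rows that do not move let the fingers close. It gives the time, the measured TCP pose, the force, the opening and the grip force at its end, in the units of the state.
- readout.get_state(): the state, without advancing time (a new reading comes with each control period).
- viewer.camera(name): name is "scene" or "top" or "wrist"; returns the picture (384x512x3 uint8, red, green, blue); there is no depth.
- viewer.camera_info(name): a dict with "vertical_fov" (degrees; the focal length in pixels is half the picture's height over the tangent of half this angle, whatever the lens; pixels are square), "cx", "cy" (the principal point, pixels), "world_from_camera" (4x4, takes a point from camera to world coordinates). Camera axes: x right, y down, z forward; pixel columns grow to the right and rows downward; lengths in m; the calibration is good to about 2 mm. A picture is of the moment at which its call begins: read the wrist's pose just before it. camera_info takes no time and is no camera call; for the wrist camera it gives the pose at the moment of the call.
- ticket.close_job(): hands the job in; it is judged then, once.
Trained networks look in the newest picture that a camera, given by its name, has taken for a name from the list of things; names that differ only in an ending like _2 or _b are one class to them, and where a whole thing is asked for, a point or a joint stands for the part that bears it (a point fixed in the world has none). Each returns a list of dicts, best first, with "conf" (0 to 1); they miss things now and then, are a little off and sometimes report something else, mostly with a low value. They report only what shows in the picture. A call takes as long as a camera call.
- models.silhouettes(target, camera): "pixels" (384x512 bool, what is visible of it) and "extent" ([left, top, right, bottom] in pixels, round what is visible of it).
- models.spot_point(target, camera): "at" ([column, row] in pixels: a listed point, or the origin of a listed thing).
The state is a dict: "t": time; "joint_pos": joint angles; "joint_velocities": joint speeds; "tau": joint torques, N m; "eef_pos": TCP position; "orientation": TCP orientation; "wrist_force": force on the tool from outside, world axes, zero at the start; "ft_torque": the same for the moment, N m; "opening": opening from 0.0 (shut) to 1.0 (fully open); "finger_force": force on a finger pad.
Only numpy, scipy, OpenCV 4.12 (cv2) and the standard library are available. Lean on these libraries where they do the work, as an engineer would, in place of code of your own. Each camera call takes 0.05 s, during which the arm holds its last target. There are 200 camera calls.

## Working session

There is one attempt and no reset: what is moved stays moved. The work goes in short steps, Python scripts to look and compute and a tool call to move; the robot and the scene stay as the last step left them, time stands still between calls to the robot, and variables do not carry over. Pictures are saved under pics/ and viewed, at most 10 in all, crops included, and the job is handed in when it is done.

Besides the shell and the picture viewer there is one more tool, called after ">>>" as name(argument=value, ...) on one line, values as JSON. apply_moves: Moves the arm, as the interface text tells. Its arguments: {"type":"object","properties":{"motion":{"type":"array","items":{"type":"array"}},"squeeze":{"type":"number"}},"required":["motion"]}

```bash
mkdir -p pics; ls; cat > h.py <<'E'
import numpy as np, cv2
from bench import readout, viewer, ticket, models
from scipy.spatial.transform import Rotation as R
def ray(cam,px):
    i=viewer.camera_info(cam); f=192/np.tan(np.radians(i["vertical_fov"])/2)
    T=np.array(i["world_from_camera"]); d=T[:3,:3]@np.array([(px[0]-i["cx"])/f,(px[1]-i["cy"])/f,1])
    return T[:3,3],d
def at_z(cam,px,z):
    o,d=ray(cam,px); return o+d*(z-o[2])/d[2]
def proj(cam,p):
    i=viewer.camera_info(cam); f=192/np.tan(np.radians(i["vertical_fov"])/2)
    T=np.array(i["world_from_camera"]); c=T[:3,:3].T@(np.array(p)-T[:3,3]); return [f*c[0]/c[2]+i["cx"],f*c[1]/c[2]+i["cy"]]
def save(im,n): cv2.imwrite("pics/"+n,im[:,:,::-1])
E
python3 - <<'E'
from h import *
np.set_printoptions(precision=4,suppress=True)
s=readout.get_state()
for k,v in s.items(): print(k,np.round(v,4))
a=viewer.camera("top"); b=viewer.camera("scene")
c=np.hstack([a,b]); save(cv2.resize(c,(800,300)),"a.png"); save(a,"top.png")
for cam in ["top","scene"]:
  print(cam,viewer.camera_info(cam)["world_from_camera"][:3])
  for n,z in [("housing",0),("claw",.085),("cover_bar",.092),("cover_ear",.083),("timer",0),("tape",0),("coverslips",0),("tissue",0)]:
    for r in models.spot_point(n,cam)[:2]: print(n,round(r["conf"],2),np.round(r["at"],1),at_z(cam,r["at"],z))
E
```

```text
pics
t 0.0
joint_pos [-1.2635  0.418  -0.0103  1.6142  0.0047  1.1107 -0.053 ]
joint_velocities [ 0.0012 -0.0012 -0.0003 -0.0013  0.0021  0.0004 -0.0015]
tau [ -0.003  -86.4444   0.6772 -43.4908   0.019    0.0075  -0.    ]
eef_pos [0.2135 0.587  0.2306]
orientation [ 0.1735  0.9848 -0.0006 -0.0001]
wrist_force [ 0.5115  0.6207 -0.0351]
ft_torque [-0.0362  0.0843  0.005 ]
finger_force 0.0
opening 1.0018
top [[ 0.019  -0.9874  0.1568  0.3927]
 [-0.9994 -0.0142  0.0319 -0.066 ]
 [-0.0293 -0.1573 -0.9871  1.0536]]
claw 0.95 [307.1 171.2] [ 0.6045 -0.1805  0.085 ]
cover_bar 0.89 [314.1 202.5] [ 0.5173 -0.1981  0.092 ]
cover_ear 0.97 [307.  174.7] [ 0.5951 -0.1805  0.083 ]
timer 0.89 [386.6 248.6] [ 0.399  -0.4168  0.    ]
tape 0.81 [256.  136.8] [ 0.7283 -0.036   0.    ]
tape 0.26 [309.7 174.9] [ 0.6119 -0.1983  0.    ]
tissue 0.73 [391.1 203.3] [ 0.5303 -0.4349  0.    ]
scene [[ 0.9979 -0.0522  0.0376  0.4967]
 [-0.0639 -0.867   0.4942 -0.6795]
 [ 0.0068 -0.4956 -0.8685  1.1969]]
housing 0.69 [246.8 246.5] [ 0.5082 -0.192   0.    ]
claw 0.58 [274.  235.1] [ 0.5907 -0.1951  0.085 ]
cover_bar 0.97 [249.6 237.3] [ 0.5172 -0.2008  0.092 ]
cover_ear 0.76 [276.9 232.6] [ 0.6003 -0.1866  0.083 ]
timer 0.89 [210.8 321.7] [ 0.3921 -0.4178  0.    ]
timer 0.61 [274.8 231.8] [ 0.6015 -0.1466  0.    ]
tape 0.74 [309.5 199.5] [ 0.7294 -0.0348  0.    ]
coverslips 0.6 [243.7 121.5] [0.5235 0.3164 0.    ]
tissue 0.98 [260.7 330.6] [ 0.5342 -0.4515  0.    ]
```

View pics/a.png

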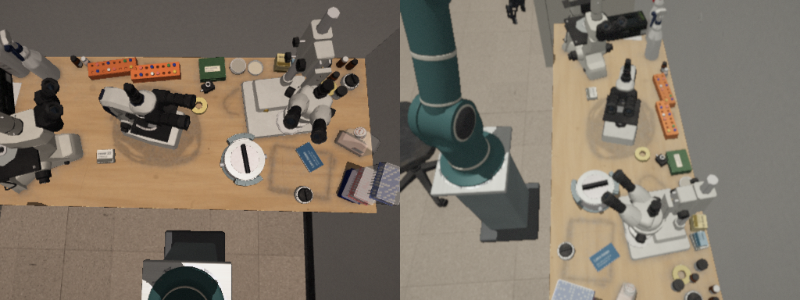

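View pics/top.png

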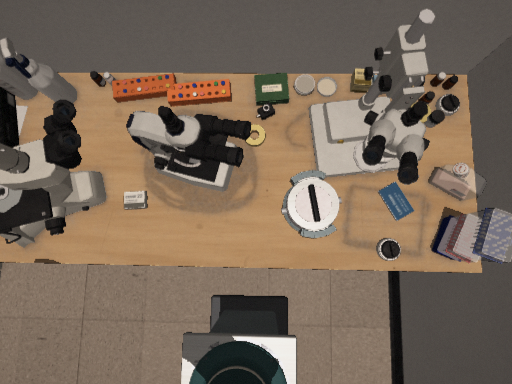

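The top view shows the housing around pixel (313,204), with the bar near-vertical in the image. The free table lies to its left, at columns 150–280 and rows 200–260. I'll move over the housing first.

>>> apply_moves(motion=[[[-0.17, -0.2, -0.05], [0, 0, 0], 1], [[-0.17, -0.2, -0.05], [0, 0, 0], 1], [[-0.17, -0.2, -0.05], [0, 0, 0], 1], [[-0.17, -0.2, -0.05], [0, 0, 0], 1], [[-0.17, -0.2, -0.05], [0, 0, 0], 1], [[-0.17, -0.2, -0.05], [0, 0, 0], 1], [[-0.17, -0.2, -0.05], [0, 0, 0], 1], [[-0.17, -0.2, -0.05], [0, 0, 0], 1], [[-0.17, -0.2, -0.05], [0, 0, 0], 1], [[-0.17, -0.2, -0.05], [0, 0, 0], 1]])

```text
t: 2.15
eef_pos: [0.3967, 0.0935, 0.3319]
orientation: [0.174, 0.985, 0.0, 0.0]
wrist_force: [1.0, -0.2, 0.1]
opening: 0.999
finger_force: 0.0
```

>>> apply_moves(motion=[[[-0.177, -0.194, 0], [0, 0, 0], 1], [[-0.177, -0.194, 0], [0, 0, 0], 1], [[-0.177, -0.194, 0], [0, 0, 0], 1], [[-0.177, -0.194, 0], [0, 0, 0], 1], [[-0.177, -0.194, 0], [0, 0, 0], 1], [[-0.177, -0.194, 0], [0, 0, 0], 1], [[0, 0, 0], [0, 0, 0.16], 1], [[0, 0, 0], [0, 0, 0.16], 1], [[0, 0, 0], [0, 0, 0.16], 1], [[0, 0, 0], [0, 0, 0.16], 1]])

```text
t: 3.4
eef_pos: [0.5165, -0.1961, 0.3314]
orientation: [0.49, 0.872, 0.0, 0.0]
wrist_force: [-0.4, -0.4, -0.3]
opening: 0.998
finger_force: 0.0
```

>>> apply_moves(motion=[[[0, 0, 0], [0, 0, 0.16], 1], [[0, 0, 0], [0, 0, 0.16], 1], [[0, 0, 0], [0, 0, 0.16], 1], [[0, 0, 0], [0, 0, 0.16], 1], [[0, 0, 0], [0, 0, 0.16], 1], [[0, 0, 0], [0, 0, 0.16], 1], [[0, 0, 0], [0, 0, 0.16], 1], [[0, 0, 0], [0, 0, 0.16], 1], [[0, 0, 0], [0, 0, 0.16], 1], [[0, 0, 0], [0, 0, 0.16], 1], [[0, 0, 0], [0, 0, 0.15], 1]])

```text
t: 4.78
eef_pos: [0.5165, -0.196, 0.3314]
orientation: [0.99, 0.142, 0.0, 0.0]
wrist_force: [1.1, 0.3, -0.3]
opening: 1.003
finger_force: 0.0
```

```bash
cat > m.py <<'E'
from h import *
np.set_printoptions(precision=4,suppress=True)
def st():
    s=readout.get_state(); r=R.from_quat(s["orientation"])
    y=r.as_matrix()[:,1]; print("t %.2f"%s["t"],"pos",np.array(s["eef_pos"]),"yaw_y",np.degrees(np.arctan2(y[1],y[0])),"q",np.array(s["joint_pos"]),"F",np.array(s["wrist_force"]),"op",s["opening"])
    return s
def spots(cam,L):
    for n,z in L:
        for r in models.spot_point(n,cam)[:2]: print(cam,n,round(r["conf"],2),np.round(r["at"],1),at_z(cam,r["at"],z))
E
python3 - <<'E'
from m import *
s=st()
w=viewer.camera("wrist"); save(w,"w1.png")
print(viewer.camera_info("wrist")["world_from_camera"])
spots("wrist",[("housing",0),("claw",.085),("cover_bar",.092),("cover_ear",.083)])
E
```

```text
t 4.78 pos [ 0.5165 -0.196   0.3314] yaw_y -73.67732030106004 q [-0.6117  0.4045  1.2144  1.6939 -0.3907  1.3189 -0.6093] F [ 1.1499  0.2581 -0.2747] op 1.0033463499048283
[[ 0.2732 -0.9205 -0.2794  0.5873]
 [-0.962  -0.2613 -0.0797 -0.1763]
 [ 0.0003  0.2905 -0.9569  0.4741]
 [ 0.      0.      0.      1.    ]]
wrist claw 0.84 [262.7  98.9] [ 0.5963 -0.1801  0.085 ]
wrist cover_bar 0.79 [257.8 162.2] [ 0.5161 -0.1977  0.092 ]
wrist cover_ear 0.65 [265.6 102. ] [ 0.5938 -0.1848  0.083 ]
```

View pics/w1.png

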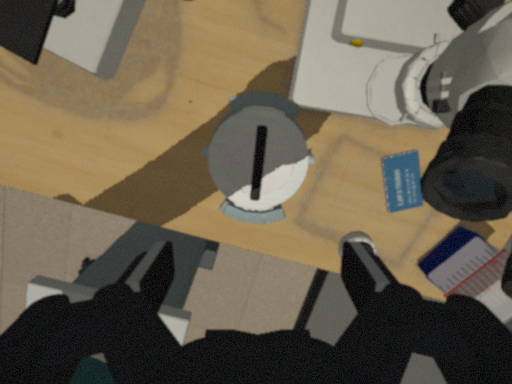

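The wrist view shows the bar from (263,127) to (256,198). The right microscope's eyepiece is at about (470,195). I'll fit the bar and check clearance.

```bash
python3 - <<'E'
from m import *
for cam in ["wrist","top"]:
    im=viewer.camera(cam)
    for r in models.silhouettes("cover_bar",cam)[:2]:
        print(cam,round(r["conf"],2),r["extent"])
    p=proj(cam,[.5165,-.1977,.1]); r0=45 if cam=="wrist" else 24
    g=im.max(2).astype(int); Y,X=np.mgrid[:384,:512]
    m=((X-p[0])**2+(Y-p[1])**2<r0**2)&(g<45)
    pts=np.array([at_z(cam,(x,y),.106)[:2] for y,x in zip(*np.nonzero(m))])
    c,(w,h),a=cv2.minAreaRect((pts*1000).astype(np.float32)); u,sv,vt=np.linalg.svd(pts-pts.mean(0),full_matrices=False)
    print(len(pts),pts.mean(0),np.array(c)/1000,w,h,"angle",np.degrees(np.arctan2(vt[0,1],vt[0,0])))
# eyepiece
o1,d1=ray("top",(407,170)); o2,d2=ray("wrist",(470,195))
A=np.stack([d1,-d2],1); k=np.linalg.lstsq(A,o2-o1,rcond=None)[0]; print("eyepiece",o1+k[0]*d1,o2+k[1]*d2)
spots("top",[("claw",.085),("cover_bar",.092)])
E
```

```text
wrist 0.76 [206.8, 105.4, 308.6, 209.7]
559 [ 0.5252 -0.1961] [ 0.5191 -0.1972] 93.04109954833984 11.649715423583984 angle -170.08700237442736Traceback (most recent call last):
  File "<stdin>", line 10, in <module>
cv2.error: OpenCV(4.12.0) /io/opencv/modules/imgproc/src/convhull.cpp:143: error: (-215:Assertion failed) total >= 0 && (depth == CV_32F || depth == CV_32S) in function 'convexHull'
```

```bash
python3 - <<'E'
from m import *
for a,b in [((407,170),(470,195)),((374,158),(400,88))]:
    o1,d1=ray("top",a); o2,d2=ray("wrist",b)
    A=np.stack([d1,-d2],1); k=np.linalg.lstsq(A,o2-o1,rcond=None)[0]; print("eyepiece",o1+k[0]*d1,o2+k[1]*d2)
E
```

```text
eyepiece [ 0.5788 -0.3944  0.229 ] [ 0.5673 -0.3865  0.2232]
eyepiece [ 0.6865 -0.4143 -0.0794] [ 0.6902 -0.4163 -0.0778]
```

>>> apply_moves(motion=[[[0, 0, 0.2], [0, 0, 0.107], 1], [[0, 0, 0.2], [0, 0, 0], 1], [[0, 0, 0.2], [0, 0, 0], 1], [[0, 0, 0], [0, 0, 0], 1]])

```text
t: 5.72
eef_pos: [0.5154, -0.1958, 0.2098]
orientation: [0.996, 0.089, -0.002, -0.0]
wrist_force: [-0.8, 0.2, 0.7]
opening: 1.001
finger_force: 0.0
```

```bash
python3 - <<'E'
from m import *
s=st()
cam="wrist"; im=viewer.camera(cam); save(im,"w2.png")
p=proj(cam,[.5165,-.1977,.1])
g=im.max(2).astype(int); Y,X=np.mgrid[:384,:512]
m=((X-p[0])**2+(Y-p[1])**2<85**2)&(g<50)
n,l,stt,cc=cv2.connectedComponentsWithStats(m.astype(np.uint8)); k=1+np.argmax(stt[1:,4]); m=l==k
pts=np.array([at_z(cam,(x,y),.106)[:2] for y,x in zip(*np.nonzero(m))])
c,(w,h),a=cv2.minAreaRect((pts*1000).astype(np.float32)); u,sv,vt=np.linalg.svd(pts-pts.mean(0),full_matrices=False)
print(p,stt[k],len(pts),pts.mean(0),np.array(c)/1000,w,h,"angle",np.degrees(np.arctan2(vt[0,1],vt[0,0])))
spots("wrist",[("claw",.085),("cover_bar",.092),("cover_ear",.083)])
E
```

```text
t 5.72 pos [ 0.5154 -0.1958  0.2098] yaw_y -79.78592895536019 q [-0.5254  0.537   1.1196  1.8444 -0.5381  1.1103 -0.5996] F [-0.7572  0.241   0.6936] op 1.001387935521363
[np.float64(257.9870755224627), np.float64(187.59601827613912)] [ 252  133   15  105 1376] 1376 [ 0.5223 -0.1977] [ 0.5181 -0.1983] 97.85166931152344 12.786091804504395 angle -169.87629273728373
wrist claw 0.65 [252.1  91.2] [ 0.6001 -0.1777  0.085 ]
wrist cover_bar 0.9 [256.7 185.5] [ 0.5169 -0.1969  0.092 ]
wrist cover_ear 0.9 [261.4  98.1] [ 0.5965 -0.1869  0.083 ]
```

View pics/w2.png

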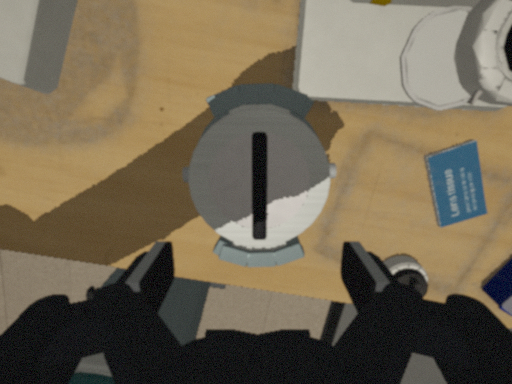

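>>> apply_moves(motion=[[[0.011, 0.013, 0.15], [0, 0, 0], 1], [[0, 0, 0.15], [0, 0, 0], 1], [[0, 0, 0.15], [0, 0, 0], 1], [[0, 0, 0.1], [0, 0, 0], 1], [[0, 0, 0.07], [0, 0, 0], 1], [[0, 0, 0], [0, 0, 0], 1]])

```text
t: 6.68
eef_pos: [0.5191, -0.1984, 0.0873]
orientation: [0.996, 0.089, -0.0, 0.0]
wrist_force: [0.6, 0.5, 0.1]
opening: 1.0
finger_force: 0.0
```

>>> apply_moves(motion=[[[0, 0, 0.02], [0, 0, 0], 1], [[0, 0, 0], [0, 0, 0], 0], [[0, 0, 0], [0, 0, 0], 0], [[0, 0, 0], [0, 0, 0], 0], [[0, 0, 0], [0, 0, 0], 0], [[0, 0, 0], [0, 0, 0], 0], [[0, 0, 0], [0, 0, 0], 0], [[0, 0, 0], [0, 0, 0], 0]], squeeze=70)

```text
t: 7.68
eef_pos: [0.5192, -0.1983, 0.0836]
orientation: [0.996, 0.089, 0.0, -0.0]
wrist_force: [-1.1, 1.9, 6.1]
opening: 0.148
finger_force: 69.3
```

>>> apply_moves(motion=[[[0, 0, -0.003], [0, 0, -0.1], 0], [[0, 0, 0], [0, 0, -0.14], 0], [[0, 0, 0], [0, 0, -0.14], 0]])

```text
t: 8.05
eef_pos: [0.5189, -0.1982, 0.0838]
orientation: [0.958, 0.286, -0.0, -0.0]
wrist_force: [1.5, 0.5, -1.9]
opening: 0.143
finger_force: 68.3
```

Turning freely; I'll finish the remaining 67°.

>>> apply_moves(motion=[[[0, 0, 0], [0, 0, -0.14], 0], [[0, 0, 0], [0, 0, -0.14], 0], [[0, 0, 0], [0, 0, -0.14], 0], [[0, 0, 0], [0, 0, -0.14], 0], [[0, 0, 0], [0, 0, -0.14], 0], [[0, 0, 0], [0, 0, -0.14], 0], [[0, 0, 0], [0, 0, -0.14], 0], [[0, 0, 0], [0, 0, -0.14], 0], [[0, 0, 0], [0, 0, 0], 0]])

```text
t: 9.18
eef_pos: [0.5167, -0.197, 0.0836]
orientation: [0.641, 0.768, -0.0, -0.003]
wrist_force: [-18.9, 12.2, 17.9]
opening: 0.15
finger_force: 71.2
```

```bash
python3 - <<'E'
from m import *
st()
E
```

```text
t 9.18 pos [ 0.5167 -0.197   0.0836] yaw_y 10.283110743426596 q [-0.1282  0.5438  0.5605  1.9214 -0.3989  0.7935  0.8332] F [-18.9279  12.209   17.9022] op 0.15034476642334735
```

>>> apply_moves(motion=[[[0.012, -0.013, -0.005], [0, 0, 0], 0], [[0, 0, -0.015], [0, 0, 0], 0], [[0, 0, -0.02], [0, 0, 0], 0], [[0, 0, 0], [0, 0, 0], 0]])

```text
t: 9.68
eef_pos: [0.5164, -0.1965, 0.0923]
orientation: [0.641, 0.767, 0.0, 0.0]
wrist_force: [1.1, 0.3, -2.8]
opening: 0.145
finger_force: 68.4
```

>>> apply_moves(motion=[[[0, 0, -0.15], [0, 0, 0], 0], [[0, 0, -0.2], [0, 0, 0], 0], [[0, 0, -0.2], [0, 0, 0], 0], [[0, 0, -0.1], [0, 0, 0], 0], [[0, 0, 0], [0, 0, 0], 0]])

```text
t: 10.3
eef_pos: [0.5167, -0.1965, 0.2229]
orientation: [0.641, 0.767, 0.001, 0.001]
wrist_force: [0.3, 0.5, -3.0]
opening: 0.147
finger_force: 68.9
```

```bash
python3 - <<'E'
from m import *
st()
a=viewer.camera("scene"); t=viewer.camera("top")
c=np.hstack([cv2.resize(a[60:300,180:400],(366,400)),cv2.resize(t[100:280,120:320],(433,390))[:390] if 0 else cv2.resize(t[100:300,120:320],(400,400))]); save(c,"b.png")
for x in [.36,.38,.4,.42]: print(x,proj("top",[x,.03,0]))
print(at_z("top",(228,187),0),at_z("top",(270,262),0))
spots("scene",[("housing",.0),("wide_top",.053),("narrow_top",.053)])
spots("wrist",[("housing",.0)])
E
```

```text
t 10.30 pos [ 0.5167 -0.1965  0.2229] yaw_y 10.206213498645829 q [-0.2303  0.3501  0.6684  1.8242 -0.2485  1.0495  0.7111] F [ 0.3472  0.5289 -3.0416] op 0.14721383994245377
0.36 [np.float64(230.91312473353196), np.float64(259.28393940114506)]
0.38 [np.float64(231.11265595929356), np.float64(252.27201128812675)]
0.4 [np.float64(231.31098879153748), np.float64(245.30219713078264)]
0.42 [np.float64(231.50813399434693), np.float64(238.37411865760225)]
[0.5719 0.0449 0.    ] [ 0.3546 -0.083   0.    ]
scene wide_top 0.59 [275.3 232.7] [ 0.5981 -0.1734  0.053 ]
scene narrow_top 0.6 [254.9 250.8] [ 0.5314 -0.229   0.053 ]
```

View pics/b.png

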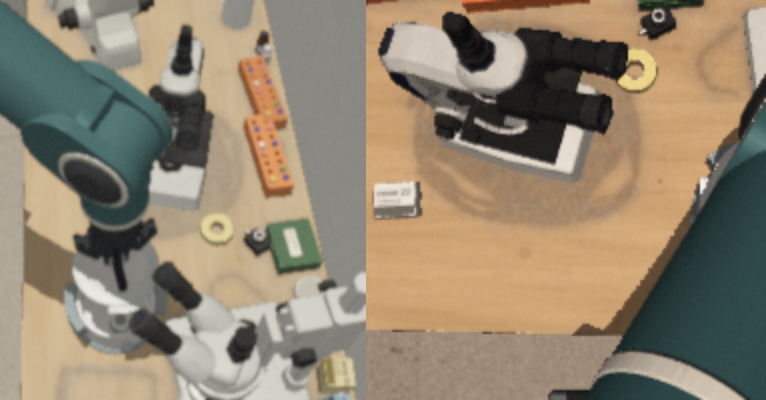

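>>> apply_moves(motion=[[[0.15, -0.021, 0], [0, 0, 0], 0], [[0.2, -0.021, 0], [0, 0, 0], 0], [[0.21, -0.021, 0], [0, 0, 0], 0], [[0.21, -0.021, 0], [0, 0, 0], 0], [[0.2, -0.022, 0], [0, 0, 0], 0], [[0.2, -0.022, 0.1], [0, 0, 0], 0], [[0, 0, 0.2], [0, 0, 0], 0], [[0, 0, 0.2], [0, 0, 0], 0], [[0, 0, 0.2], [0, 0, 0], 0], [[0, 0, 0.1], [0, 0, 0], 0], [[0, 0, 0], [0, 0, 0], 0]])

```text
t: 11.98
eef_pos: [0.4485, 0.0289, 0.0607]
orientation: [0.642, 0.767, -0.001, -0.001]
wrist_force: [-0.0, -0.2, -1.8]
opening: 0.15
finger_force: 68.6
```

>>> apply_moves(motion=[[[0, 0, 0.1], [0, 0, 0], 0], [[0, 0, 0.06], [0, 0, 0], 0], [[0, 0, 0.03], [0, 0, 0], 0], [[0, 0, 0.015], [0, 0, 0], 0], [[0, 0, 0], [0, 0, 0], 0]])

```text
t: 12.6
eef_pos: [0.4496, 0.0293, 0.0211]
orientation: [0.642, 0.767, 0.0, 0.0]
wrist_force: [-0.6, -0.7, -2.0]
opening: 0.148
finger_force: 68.9
```

>>> apply_moves(motion=[[[0, 0, 0.006], [0, 0, 0], 0], [[0, 0, 0.006], [0, 0, 0], 0], [[0, 0, 0], [0, 0, 0], 0]])

```text
t: 12.98
eef_pos: [0.4496, 0.0294, 0.0186]
orientation: [0.641, 0.767, 0.0, 0.0]
wrist_force: [0.4, 0.6, -0.6]
opening: 0.15
finger_force: 69.1
```

>>> apply_moves(motion=[[[0, 0, 0.004], [0, 0, 0], 0], [[0, 0, 0], [0, 0, 0], 0.7], [[0, 0, 0], [0, 0, 0], 0.7], [[0, 0, 0], [0, 0, 0], 0.7], [[0, 0, 0], [0, 0, 0], 0.7], [[0, 0, -0.1], [0, 0, 0], 0.7], [[0, 0, -0.2], [0, 0, 0], 0.7], [[0, 0, -0.2], [0, 0, 0], 0.7], [[0, 0, -0.2], [0, 0, 0], 0.7], [[0, 0, -0.2], [0, 0, 0], 0.7], [[0, 0, -0.2], [0, 0, 0], 0.7], [[0, 0, 0], [0, 0, 0], 0]])

```text
t: 14.48
eef_pos: [0.4506, 0.0296, 0.2401]
orientation: [0.641, 0.767, 0.002, 0.001]
wrist_force: [-0.0, -0.4, -0.7]
opening: 0.499
finger_force: 0.0
```

>>> apply_moves(motion=[[[-0.15, 0.02, 0], [0, 0, 0], 0], [[-0.2, 0.02, 0], [0, 0, 0], 0], [[-0.21, 0.02, 0], [0, 0, 0], 0], [[-0.21, 0.02, 0], [0, 0, 0], 0], [[-0.2, 0.02, 0], [0, 0, 0], 0], [[-0.2, 0.022, 0], [0, 0, 0], 0], [[0, 0, 0], [0, 0, 0], 0]], squeeze=40)

```text
t: 15.35
eef_pos: [0.5144, -0.1995, 0.2367]
orientation: [0.643, 0.766, -0.001, -0.0]
wrist_force: [-0.2, 0.3, -0.5]
opening: 0.002
finger_force: 0.0
```

```bash
python3 - <<'E'
from m import *
st()
a=viewer.camera("scene"); w=viewer.camera("wrist")
c=np.hstack([cv2.resize(a[100:300,180:340],(320,400)),cv2.resize(w,(480,360),)[:,:].copy() if 0 else cv2.copyMakeBorder(cv2.resize(w,(480,360)),0,40,0,0,0)]); save(c,"c.png")
L=[("wide_top",.053),("narrow_top",.053),("wide_cartridge",.05),("claw",.085),("cover_bar",.027),("cover_ear",.02)]
spots("wrist",L); spots("scene",L)
for n in ["housing","wide_top","narrow_top"]:
    for r in models.silhouettes(n,"wrist")[:2]: print(n,round(r["conf"],2),r["extent"])
E
```

```text
t 15.35 pos [ 0.5144 -0.1995  0.2367] yaw_y 9.971680003341445 q [-0.2823  0.3482  0.7412  1.8111 -0.2612  1.0841  0.7268] F [-0.1771  0.3291 -0.4786] op 0.0018897708048074694
wrist narrow_top 0.75 [260.  198.8] [ 0.5237 -0.2293  0.053 ]
wrist wide_cartridge 0.69 [257.9 139.5] [ 0.5088 -0.1603  0.05  ]
wrist wide_cartridge 0.53 [256.9 162.1] [ 0.5123 -0.1863  0.05  ]
wrist claw 0.86 [334.1 174.2] [ 0.5943 -0.1779  0.085 ]
wrist cover_bar 0.73 [259.3 197.1] [ 0.5246 -0.2359  0.027 ]
scene wide_top 0.72 [246.1 229.1] [ 0.5086 -0.1557  0.053 ]
scene narrow_top 0.73 [248.6 246.4] [ 0.5132 -0.2136  0.053 ]
scene narrow_top 0.7 [310.4 202.3] [ 0.7206 -0.0737  0.053 ]
scene claw 0.97 [277.2 231.4] [ 0.6014 -0.1836  0.085 ]
scene cover_bar 0.79 [228.2 185.3] [0.4571 0.0216 0.027 ]
scene cover_ear 0.75 [223.2 168.4] [0.4416 0.0952 0.02  ]
housing 0.84 [172.9, 94.9, 347.3, 231.2]
wide_top 0.69 [236.3, 120.8, 282.0, 163.9]
wide_top 0.24 [233.8, 113.5, 282.7, 164.9]
```

View pics/c.png

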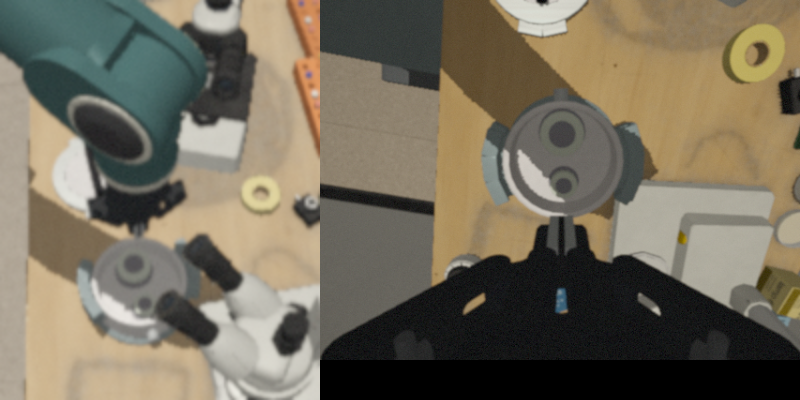

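The pictures show the cover lying flat on the table. Inside the pot, the wide head is at wrist pixel (258,140) on the +y side and the narrow head is at (260,195). I'll go over the wide one with the fingers shut.

>>> apply_moves(motion=[[[0.18, 0.015, 0], [0, 0, 0], 0], [[0, 0, 0.2], [0, 0, 0], 0], [[0, 0, 0.2], [0, 0, 0], 0], [[0, 0, 0.2], [0, 0, 0], 0], [[0, 0, 0.15], [0, 0, 0], 0], [[0, 0, 0.06], [0, 0, 0], 0], [[0, 0, 0], [0, 0, 0], 0]])

```text
t: 17.08
eef_pos: [0.5115, -0.1608, 0.0758]
orientation: [0.642, 0.767, -0.0, -0.0]
wrist_force: [0.1, 0.5, -0.2]
opening: 0.002
finger_force: 0.0
```

```bash
python3 - <<'E'
from m import *
st()
E
```

```text
t 17.07 pos [ 0.5115 -0.1608  0.0758] yaw_y 10.188131294852054 q [-0.2336  0.5418  0.6078  1.9713 -0.4403  0.7616  0.8105] F [ 0.1477  0.535  -0.2062] op 0.002306592499982134
```

>>> apply_moves(motion=[[[-0.012, 0, 0.03], [0, 0, 0], 0], [[0, 0, 0.025], [0, 0, 0], 0], [[0, 0, 0], [0, 0, 0], 0]])

```text
t: 17.45
eef_pos: [0.5119, -0.163, 0.0647]
orientation: [0.641, 0.767, 0.0, 0.0]
wrist_force: [-0.5, 0.1, 0.8]
opening: 0.002
finger_force: 0.0
```

>>> apply_moves(motion=[[[0, 0, 0.005], [0, 0, 0], 0], [[0, 0, 0.005], [0, 0, 0], 0], [[0, 0, 0], [0, 0, 0], 0]])

```text
t: 17.82
eef_pos: [0.5119, -0.163, 0.0627]
orientation: [0.641, 0.767, -0.0, 0.0]
wrist_force: [1.0, 0.0, -0.1]
opening: -0.001
finger_force: 0.0
```

>>> apply_moves(motion=[[[0, 0, 0.005], [0, 0, 0], 0], [[0, 0, 0.005], [0, 0, 0], 0], [[0, 0, 0], [0, 0, 0], 0]])

```text
t: 18.2
eef_pos: [0.5119, -0.163, 0.0607]
orientation: [0.641, 0.767, -0.0, -0.0]
wrist_force: [0.0, 0.5, -0.6]
opening: 0.003
finger_force: 0.0
```

>>> apply_moves(motion=[[[0, 0, 0.005], [0, 0, 0], 0], [[0, 0, 0.005], [0, 0, 0], 0], [[0, 0, 0], [0, 0, 0], 0]])

```text
t: 18.58
eef_pos: [0.5119, -0.163, 0.0586]
orientation: [0.641, 0.767, -0.0, -0.0]
wrist_force: [-0.1, 0.1, -0.6]
opening: -0.002
finger_force: 0.0
```

>>> apply_moves(motion=[[[0, 0, 0.005], [0, 0, 0], 0], [[0, 0, 0.005], [0, 0, 0], 0], [[0, 0, 0], [0, 0, 0], 0]])

```text
t: 18.95
eef_pos: [0.5119, -0.163, 0.0566]
orientation: [0.641, 0.767, -0.0, -0.0]
wrist_force: [-0.0, 0.0, -0.1]
opening: 0.004
finger_force: 0.0
```

>>> apply_moves(motion=[[[0, 0, 0.005], [0, 0, 0], 0], [[0, 0, 0.005], [0, 0, 0], 0], [[0, 0, 0], [0, 0, 0], 0]])

```text
t: 19.32
eef_pos: [0.512, -0.1631, 0.055]
orientation: [0.642, 0.767, 0.0, 0.0]
wrist_force: [-2.0, 0.6, 6.4]
opening: -0.0
finger_force: 3.4
```

>>> apply_moves(motion=[[[0, 0, 0.005], [0, 0, 0], 0], [[0, 0, 0.005], [0, 0, 0], 0], [[0, 0, 0], [0, 0, 0], 0]])

```text
t: 19.7
eef_pos: [0.512, -0.1631, 0.053]
orientation: [0.642, 0.767, 0.0, 0.0]
wrist_force: [-3.0, 1.2, 7.8]
opening: 0.001
finger_force: 3.7
```

>>> apply_moves(motion=[[[0, 0, 0.005], [0, 0, 0], 0], [[0, 0, 0], [0, 0, 0], 0]])

```text
t: 19.95
eef_pos: [0.512, -0.1631, 0.052]
orientation: [0.642, 0.767, 0.0, 0.0]
wrist_force: [-1.7, 0.6, 7.5]
opening: -0.001
finger_force: 3.8
```

>>> apply_moves(motion=[[[0, 0, 0.005], [0, 0, 0], 0], [[0, 0, 0], [0, 0, 0], 0]])

```text
t: 20.2
eef_pos: [0.512, -0.1631, 0.051]
orientation: [0.642, 0.767, 0.0, 0.0]
wrist_force: [-2.8, 0.6, 6.7]
opening: -0.002
finger_force: 3.8
```

>>> apply_moves(motion=[[[0, 0, 0.005], [0, 0, 0], 0], [[0, 0, 0], [0, 0, 0], 0]])

```text
t: 20.45
eef_pos: [0.512, -0.1631, 0.05]
orientation: [0.641, 0.767, 0.0, 0.0]
wrist_force: [-2.7, 1.5, 8.1]
opening: -0.003
finger_force: 3.8
```

>>> apply_moves(motion=[[[0, 0, 0.004], [0, 0, 0], 0], [[0, 0, 0], [0, 0, 0], 0]])

```text
t: 20.7
eef_pos: [0.512, -0.1631, 0.0494]
orientation: [0.642, 0.767, 0.0, 0.0]
wrist_force: [-4.3, 1.6, 12.2]
opening: -0.001
finger_force: 5.9
```

>>> apply_moves(motion=[[[0, 0, 0.002], [0, 0, 0], 0], [[0, 0, 0], [0, 0, 0], 0]])

```text
t: 20.95
eef_pos: [0.5121, -0.1631, 0.0493]
orientation: [0.642, 0.767, 0.0, 0.0]
wrist_force: [-6.5, 1.9, 19.7]
opening: 0.001
finger_force: 10.2
```

>>> apply_moves(motion=[[[0, 0, 0.0005], [0, 0, 0], 0], [[0, 0, 0], [0, 0, 0], 0], [[0, 0, 0], [0, 0, 0], 0], [[0, 0, 0], [0, 0, 0], 0], [[0, 0, 0], [0, 0, 0], 0], [[0, 0, 0], [0, 0, 0], 0], [[0, 0, 0], [0, 0, 0], 0]])

```text
t: 21.82
eef_pos: [0.5121, -0.1631, 0.0493]
orientation: [0.642, 0.767, 0.0, 0.0]
wrist_force: [-7.1, 2.7, 22.7]
opening: 0.0
finger_force: 11.3
```

>>> apply_moves(motion=[[[0, 0, -0.08], [0, 0, 0], 0], [[0, 0, -0.08], [0, 0, 0], 0], [[-0.167, -0.002, 0], [0, 0, 0], 0], [[-0.167, -0.002, 0], [0, 0, 0], 0], [[0, 0, 0], [0, 0, 0], 0], [[0, 0, 0.04], [0, 0, 0], 0], [[0, 0, 0.035], [0, 0, 0], 0], [[0, 0, 0], [0, 0, 0], 0]])

```text
t: 22.82
eef_pos: [0.5227, -0.2281, 0.0648]
orientation: [0.641, 0.767, -0.0, -0.001]
wrist_force: [0.1, -0.1, -0.5]
opening: 0.003
finger_force: 0.0
```

>>> apply_moves(motion=[[[0, 0, 0.005], [0, 0, 0], 0], [[0, 0, 0.004], [0, 0, 0], 0], [[0, 0, 0], [0, 0, 0], 0]])

```text
t: 23.2
eef_pos: [0.523, -0.2289, 0.0637]
orientation: [0.641, 0.767, -0.0, 0.0]
wrist_force: [-0.4, 0.3, -1.7]
opening: 0.0
finger_force: 0.0
```

>>> apply_moves(motion=[[[0, 0, 0.005], [0, 0, 0], 0], [[0, 0, 0.004], [0, 0, 0], 0], [[0, 0, 0], [0, 0, 0], 0]])

```text
t: 23.58
eef_pos: [0.5229, -0.2289, 0.0618]
orientation: [0.641, 0.767, -0.0, -0.0]
wrist_force: [-0.3, 0.0, -0.0]
opening: 0.005
finger_force: 0.0
```

>>> apply_moves(motion=[[[0, 0, 0.005], [0, 0, 0], 0], [[0, 0, 0.004], [0, 0, 0], 0], [[0, 0, 0], [0, 0, 0], 0]])

```text
t: 23.95
eef_pos: [0.5229, -0.2289, 0.06]
orientation: [0.641, 0.767, -0.0, -0.0]
wrist_force: [0.5, 0.5, 0.5]
opening: 0.001
finger_force: 0.0
```

>>> apply_moves(motion=[[[0, 0, 0.005], [0, 0, 0], 0], [[0, 0, 0.003], [0, 0, 0], 0], [[0, 0, 0], [0, 0, 0], 0]])

```text
t: 24.32
eef_pos: [0.523, -0.2289, 0.0584]
orientation: [0.641, 0.767, -0.0, 0.0]
wrist_force: [0.7, -0.4, -0.5]
opening: 0.002
finger_force: 0.0
```

>>> apply_moves(motion=[[[0, 0, 0.005], [0, 0, 0], 0], [[0, 0, 0], [0, 0, 0], 0]])

```text
t: 24.58
eef_pos: [0.5229, -0.2289, 0.0574]
orientation: [0.641, 0.767, -0.0, -0.0]
wrist_force: [0.1, -0.3, -0.5]
opening: -0.001
finger_force: 0.0
```

>>> apply_moves(motion=[[[0, 0, 0.004], [0, 0, 0], 0], [[0, 0, 0.004], [0, 0, 0], 0], [[0, 0, 0], [0, 0, 0], 0]])

```text
t: 24.95
eef_pos: [0.5229, -0.2289, 0.0558]
orientation: [0.641, 0.767, -0.0, -0.0]
wrist_force: [0.3, 0.6, 0.5]
opening: 0.001
finger_force: 0.0
```

>>> apply_moves(motion=[[[0, 0, 0.004], [0, 0, 0], 0], [[0, 0, 0.002], [0, 0, 0], 0], [[0, 0, 0], [0, 0, 0], 0]])

```text
t: 25.32
eef_pos: [0.523, -0.2289, 0.0546]
orientation: [0.641, 0.767, -0.0, 0.0]
wrist_force: [-0.9, 0.3, 0.5]
opening: 0.002
finger_force: 0.0
```

>>> apply_moves(motion=[[[0, 0, 0.004], [0, 0, 0], 0], [[0, 0, 0.003], [0, 0, 0], 0], [[0, 0, 0], [0, 0, 0], 0]])

```text
t: 25.7
eef_pos: [0.5229, -0.2289, 0.0532]
orientation: [0.641, 0.767, -0.0, -0.0]
wrist_force: [0.1, -0.1, -0.2]
opening: -0.001
finger_force: 0.0
```

>>> apply_moves(motion=[[[0, 0, 0.004], [0, 0, 0], 0], [[0, 0, 0.002], [0, 0, 0], 0], [[0, 0, 0], [0, 0, 0], 0]])

```text
t: 26.08
eef_pos: [0.523, -0.229, 0.0522]
orientation: [0.641, 0.767, 0.0, 0.0]
wrist_force: [-0.7, 0.9, 5.3]
opening: -0.002
finger_force: 2.4
```

Contact at about 0.0525. I'll continue in 1 mm steps.

>>> apply_moves(motion=[[[0, 0, 0.005], [0, 0, 0], 0], [[0, 0, 0], [0, 0, 0], 0]])

```text
t: 26.32
eef_pos: [0.523, -0.2289, 0.0512]
orientation: [0.641, 0.767, 0.0, 0.0]
wrist_force: [-0.9, 0.9, 4.1]
opening: 0.001
finger_force: 2.1
```

>>> apply_moves(motion=[[[0, 0, 0.005], [0, 0, 0], 0], [[0, 0, 0], [0, 0, 0], 0]])

```text
t: 26.58
eef_pos: [0.523, -0.229, 0.0501]
orientation: [0.641, 0.767, 0.0, 0.0]
wrist_force: [-0.9, -0.2, 3.1]
opening: -0.004
finger_force: 2.1
```

>>> apply_moves(motion=[[[0, 0, 0.004], [0, 0, 0], 0], [[0, 0, 0], [0, 0, 0], 0]])

```text
t: 26.82
eef_pos: [0.523, -0.229, 0.0493]
orientation: [0.641, 0.767, 0.0, 0.0]
wrist_force: [-0.9, -0.1, 5.1]
opening: 0.002
finger_force: 2.2
```

>>> apply_moves(motion=[[[0, 0, 0.005], [0, 0, 0], 0], [[0, 0, 0], [0, 0, 0], 0]])

```text
t: 27.08
eef_pos: [0.523, -0.229, 0.0483]
orientation: [0.642, 0.767, -0.0, 0.0]
wrist_force: [-1.3, 1.1, 5.0]
opening: -0.002
finger_force: 2.0
```

>>> apply_moves(motion=[[[0, 0, 0.004], [0, 0, 0], 0], [[0, 0, 0], [0, 0, 0], 0]])

```text
t: 27.32
eef_pos: [0.523, -0.2289, 0.0475]
orientation: [0.641, 0.767, -0.0, 0.0]
wrist_force: [-1.0, -0.7, 4.3]
opening: -0.002
finger_force: 2.2
```

>>> apply_moves(motion=[[[0, 0, 0.004], [0, 0, 0], 0], [[0, 0, 0], [0, 0, 0], 0]])

```text
t: 27.58
eef_pos: [0.523, -0.229, 0.0467]
orientation: [0.641, 0.767, -0.0, 0.0]
wrist_force: [-0.8, 0.8, 4.4]
opening: 0.002
finger_force: 2.2
```

>>> apply_moves(motion=[[[0, 0, 0.003], [0, 0, 0], 0], [[0, 0, 0], [0, 0, 0], 0]])

```text
t: 27.82
eef_pos: [0.523, -0.229, 0.0462]
orientation: [0.641, 0.767, 0.0, 0.0]
wrist_force: [-1.8, 1.4, 8.7]
opening: -0.004
finger_force: 4.0
```

>>> apply_moves(motion=[[[0, 0, 0.002], [0, 0, 0], 0], [[0, 0, 0], [0, 0, 0], 0]])

```text
t: 28.08
eef_pos: [0.5231, -0.229, 0.0461]
orientation: [0.641, 0.767, 0.0, 0.0]
wrist_force: [-4.4, 3.3, 15.7]
opening: 0.0
finger_force: 7.8
```

>>> apply_moves(motion=[[[0, 0, 0.0016], [0, 0, 0], 0], [[0, 0, 0], [0, 0, 0], 0], [[0, 0, 0], [0, 0, 0], 0], [[0, 0, 0], [0, 0, 0], 0], [[0, 0, 0], [0, 0, 0], 0], [[0, 0, 0], [0, 0, 0], 0], [[0, 0, 0], [0, 0, 0], 0]])

```text
t: 28.95
eef_pos: [0.5231, -0.229, 0.0461]
orientation: [0.642, 0.767, 0.0, 0.0]
wrist_force: [-5.9, 3.2, 21.4]
opening: 0.001
finger_force: 10.7
```

>>> apply_moves(motion=[[[0, 0, -0.1], [0, 0, 0], 0], [[0, 0, -0.2], [0, 0, 0], 0], [[0, 0, -0.2], [0, 0, 0], 0], [[0, 0, -0.2], [0, 0, 0], 0], [[0, 0, -0.2], [0, 0, 0], 0], [[0, 0, -0.1], [0, 0, 0], 0], [[0, 0, 0], [0, 0, 0], 0]])

```text
t: 29.82
eef_pos: [0.5234, -0.2292, 0.2472]
orientation: [0.641, 0.767, 0.001, 0.001]
wrist_force: [-0.3, -0.8, -0.3]
opening: 0.001
finger_force: 0.0
```

```bash
python3 - <<'E'
from m import *
st()
a=viewer.camera("scene"); w=viewer.camera("wrist")
c=np.hstack([cv2.resize(a[100:350,180:380],(320,400)),cv2.copyMakeBorder(cv2.resize(w,(480,360)),0,40,0,0,0)]); save(c,"d.png")
L=[("timer",0),("tape",0),("coverslips",0),("tissue",0),("cover_bar",.027)]
spots("scene",L); spots("wrist",[("wide_top",.049),("narrow_top",.046)])
E
```

```text
t 29.82 pos [ 0.5234 -0.2292  0.2472] yaw_y 10.192727978296944 q [-0.217   0.3741  0.7346  1.7542 -0.277   1.1165  0.7834] F [-0.2901 -0.8103 -0.2826] op 0.0011262178218174245
scene timer 0.89 [211.7 323.1] [ 0.3947 -0.4219  0.    ]
scene tape 0.79 [310.5 200.2] [ 0.7324 -0.0376  0.    ]
scene tape 0.7 [245.8 246.7] [ 0.505  -0.1925  0.    ]
scene cover_bar 0.72 [228.9 184.8] [0.4595 0.0234 0.027 ]
wrist wide_top 0.73 [255.1 112.6] [ 0.5083 -0.1652  0.049 ]
wrist narrow_top 0.93 [253.9 168.7] [ 0.5184 -0.2307  0.046 ]
```

View pics/d.png

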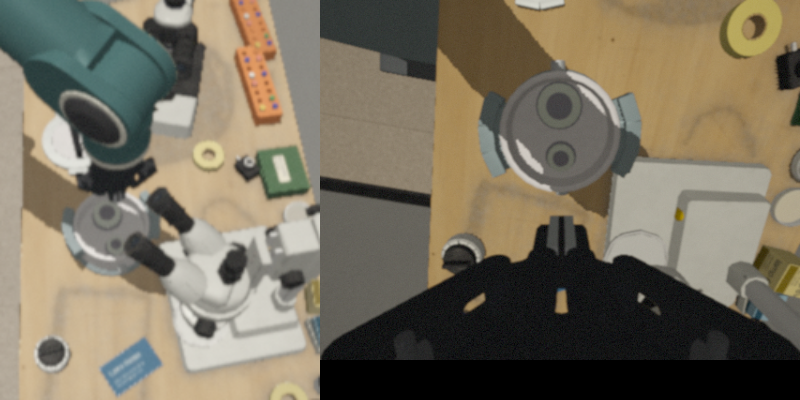

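Both cartridges hit their hard stops and held under 20 N. The cover lies flat, and the timer and tape roll measure where they were, with the tissue booklet also in place in the picture. Handing in.

```bash
python3 -c "
from bench import ticket; print(ticket.close_job())"
```

```text
the job is handed in; nothing more can be done
None
```

I turned the cover a quarter turn, lifted it off and laid it flat on the table. I then pressed the wide and narrow cartridges home, holding each at about 21–23 N for over half a second, and handed in at about 30 s; the last check did not detect the coverslip carton, but the arm never went near it.

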